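# Seat the spice grinder's bayonet lid and hold it at the halfway position

### The job

Fit the loose bayonet lid onto the spice grinder: drop its two lugs through the two notches of the collar and press the lid down against its spring until it sits fully home. Then, keeping hold of it, turn it clockwise (seen from above) until its bar points at the halfway marks, 45 degrees from the notches and well short of the lock position, and finish while still gripping the lid there. Leave the timer, the jigger and the measuring glass where they are.

Things in the scene. Friction and masses are not known exactly. Their poses are not given: they have to be found in the camera images.
- lid: Loose lid: grey round plate 88 mm across, below it a plug 66 mm across (56 at its foot), above it an upright black grip bar 56 mm long (along x), 14 thick, 33 high. Origin: centre of the plug's foot, on which it stands at the start; z up. Heights above origin: plate underside 19.5 mm, top 25.5, bar top 58.5. Same after a half turn. 150 g, varies.
- lid_lug (a point): Centre of one of the two bayonet lugs, 34 mm from the lid's axis along its +x and 9 mm above its origin; the other is opposite, at -x. They stick out of the plug under the bar's ends: 14 mm wide, 6 mm high, reaching 39 mm from the axis. A small pointer on the plate's edge lies above each.
- lid_bar (a point): Point on the lid's axis inside the grip bar, 47.5 mm above the lid's origin: a good height for the middle of the finger pads, which grip the bar across its 14 mm.
- grinder: Bar spice grinder, fixed: round dark metal base 116 mm across, steel collar 104 mm across, collar top 110 mm above its origin (centre of its underside), z up. The collar's mouth is 71 mm across under a flange 6 mm thick. Two notches through the flange at +x and -x, 21 mm wide, reaching 43 mm from the axis, let the lugs pass. All is repeated after a half turn.
- grinder_mouth (a point): Centre of the collar's top face, 110 mm above the grinder's origin. A lid put in with its bar along the grinder's x (either way round) first rests with its origin 98.5 mm above the grinder's origin, lugs inside the notches, unable to turn. Pressed home (origin 90.5 mm up, plate flat on the collar), it turns clockwise only, and the flange keeps it down; it may ride up 1.5 mm.
- notch_mark (a point): On the collar's rim at the grinder's +x, 49.5 mm from the axis: two short raised ribs side by side, at each notch. The lid's bar points at them when it goes in.
- half_mark (a point): On the collar's rim, 49.5 mm from the axis, 45 degrees clockwise (from above) of the +x notch: a raised bar 3.5 mm wide, the halfway mark; another is opposite. The lid's bar must point at them at the end.
- lock_mark (a point): On the collar's rim, 49.5 mm from the axis, 90 degrees clockwise of the +x notch: a small round stud, the lock mark; another is opposite. Let go there, the lugs can spring up into recesses and lock; the lid must not be turned that far.
- plunger (a joint): How far the sprung plate inside the grinder is pressed down, m: 0 at rest, 0.008 when the lid is home. It takes 3 N to start and 7 N to reach home.
- drive (a joint): Turn of that plate, rad, clockwise positive: the lid's lugs push two small dogs on it. 0 at rest, 1.47 at the lock stop. The dogs stand about 0.1 rad past the lugs, so it reads about 0.1 rad less than the lid's own turn (0.68 at halfway). A light return spring resists with 0.02 N m at rest, 0.05 N m at halfway.
- timer: Wind-up kitchen timer, white round base 71 mm across with a black dial, 38 mm high; origin at the centre of its underside. A bystander.
- jigger: Steel double jigger, 45 mm across, 80 mm high, upright; origin at the centre of its underside. A bystander.
- glass: Clear conical measuring glass on a foot, 57 mm across, 119 mm high, upright; origin at the centre of its underside. A bystander.

How it is judged:
By the outcome, as a careful person would: the job done as asked, in the order asked, and still so for the second after the job is handed in, while the arm keeps its last pose, push and grip.
It also fails if it takes over 45 s, if anything falls off the work surface, if the arm or the gripper's body presses on something with over 40 N, if the wrist force passes 120 N, or if a joint passes its speed limit or range.

### The arm

A 6-joint arm with a two-finger parallel gripper is mounted at the origin on a cart in front of the work surface, level with it; the furniture and walls round the work are solid. World frame = base frame: x ahead of the robot, y to its left, z up, the work surface at z = 0. Lengths are in mm, angles in rad, forces in N, time in s.
With the tool pointing down it reaches from about 350 to 775 mm from the base axis. Payload 5.5 kg.
Tool frame: the origin (TCP) lies midway between the tips of the shut fingers; the grasp point (between the pads) lies 19 mm behind it; x points along the fingers, y is the direction in which the jaws open and shut, and the axes are right-handed (so a half turn about x gives the same grasp; the last joint's range is limited). The gripper opens to 85 mm and grips with 20 to 120 N. Pads are 22 mm wide; open, the fingers measure 114 mm over their backs; the gripper's body (76 mm by 85 mm) begins 54 mm behind the grasp point. The pads swing forward as they close: fully open they stand 13 mm farther back than shut.
Start: joints at [1.185, 0.313, 0.046, 1.304, 0, 1.431], TCP at [139.939, 557.754, 231.323] pointing down, gripper open.
Joint ranges: [-2.76, 2.76], [-0.86, 1.69], [-1.03, 1.26], [-2.2, 2.34], [-1.47, 1.5], [-3.14, 3.14]. Speed limits (rad/s): [2.57, 2.57, 3.14, 3.14, 3.14, 3.14].

### API

Orientations are given as a unit quaternion [x, y, z, w].
In Python, from rig import readout, cams, close_job, spotter gives the robot as it stands.
- The arm moves only by the tool send_rows, never from a script. Its argument "motion" is a list of rows, each a list of 6 numbers: the shift along the tool's x, y, z as a fraction of full scale, then the turn, a rotation vector about the tool's x, y, z as a fraction of full scale. In form: [[dx, dy, dz, rx, ry, rz], ...]. A call has 1 to 12 rows; each row shifts and turns the commanded pose from where the row before left it, along the tool's axes as they then stand; what a row does not reach is not made up. Full scale, the value 1, is 0.05 m for a shift and 0.08 rad for a turn. A row lasts 1/10 s, in which the tool goes at most 50 mm and 8.59 degrees, less where a joint would pass 70% of its speed; a pose out of reach is approached as far as the arm can. A call with a number of a shift or a turn outside -1 to 1 is refused whole. A call with a gripper value outside its range is refused whole. "jaw" is the opening, from -1 (shut) to 1 (fully open), so that 0 is half open, set as the call begins (left out, the last holds). The fingers move at their own pace and stop on an object; the grip force is fixed at half the most. Time passes only in rows, so rows that do not move let the fingers close. It gives the time, the measured TCP pose, the force and the opening at its end, in the units of the state.
- readout.sense(): the state, without advancing time (a new reading comes with each control period).
- cams.get_image(name): name is "scene" or "side" or "wrist"; returns a dict with "img" (384x512x3 uint8, red, green, blue), "z_map" (384x512 float32, mm along the optical axis (not along the pixel's ray), 0 where there is no reading), "fx", "fy", "cx", "cy" (pixels), "rvec" (rotation vector, rad) and "tvec" (3), from world to camera coordinates, as OpenCV has them; the wrist camera has in their place "hand_eye" (4x4, takes a point from camera to tool coordinates, whose origin is the TCP and whose axes are the tool frame's). Camera axes: x right, y down, z forward; pixel columns grow to the right and rows downward; lengths in mm; the calibration is good to about 2 mm. A picture is of the moment at which its call begins: read the wrist's pose just before it.
- close_job(): hands the job in, once; it reports no verdict.
Trained networks look in a picture, given as the dict that the camera call returned (one of the last four; its "shot" number tells which), for a name from the list of things; names that differ only in an ending like _2 or _b are one class to them, and where a whole thing is asked for, a point or a joint stands for the part that bears it (a point fixed in the world has none). Each returns a list of dicts, best first, with "p" (0 to 1); they miss things now and then, are a little off and sometimes report something else, mostly with a low value. They report only what shows in the picture. A call takes as long as a camera call.
- spotter.find_in(picture, target): "box" ([left, top, right, bottom] in pixels, round what is visible of it).
- spotter.masks_of(picture, target): "region" (384x512 bool, what is visible of it) and "box" ([left, top, right, bottom] in pixels, round what is visible of it).
- spotter.place_of(picture, target): "point" ([column, row] in pixels: a listed point, or the origin of a listed thing).
The state is a dict: "clock": time; "qpos": joint angles; "qvel": joint speeds; "joint_efforts": joint torques, N m; "tool_pos": TCP position; "orientation": TCP orientation; "force": force on the tool from outside, world axes, zero at the start; "wrist_torque": the same for the moment, N m; "finger_gap": finger opening in mm.
Only numpy, scipy, OpenCV 4.12 (cv2) and the standard library are available. Lean on these libraries where they do the work, as an engineer would, in place of code of your own. Each camera call takes 0.05 s, during which the arm holds its last target. There are 200 camera calls.

## Working session

There is one attempt and no reset: what is moved stays moved. The work goes in short steps, Python scripts to look and compute and a tool call to move; the robot and the scene stay as the last step left them, time stands still between calls to the robot, and variables do not carry over. Pictures are saved under pics/ and viewed, about 8 in all and at most 12, crops included, and the job is handed in when it is done.

Besides the shell and the picture viewer there is one more tool, called after "Emit:" as a command line: name --pt "numbers of a row" for each row, then --argument value for the rest. send_rows: Moves the arm, as the interface text tells. Its arguments: {"type":"object","properties":{"motion":{"type":"array","items":{"type":"array","items":{"type":"number","minimum":-1,"maximum":1}}},"jaw":{"type":"number"}},"required":["motion"]}

```bash
mkdir -p pics
cat > h.py <<'E'
import numpy as np, cv2
from scipy.spatial.transform import Rotation as R
from rig import readout, cams, close_job, spotter
def pose():
    s=readout.sense(); T=np.eye(4); T[:3,:3]=R.from_quat(s['orientation']).as_matrix(); T[:3,3]=s['tool_pos']; return s,T
def shot(name):
    s,T=pose(); p=cams.get_image(name)
    if name=='wrist': p['cw']=T@np.array(p['hand_eye'])
    else:
        M=np.eye(4); M[:3,:3]=cv2.Rodrigues(np.array(p['rvec'],float))[0]; M[:3,3]=np.ravel(p['tvec']); p['cw']=np.linalg.inv(M)
    return p
def ray(p,uv):
    d=np.array([(uv[0]-p['cx'])/p['fx'],(uv[1]-p['cy'])/p['fy'],1.]); return p['cw'][:3,3],p['cw'][:3,:3]@d
def at_z(p,uv,z):
    o,d=ray(p,uv); return o+d*(z-o[2])/d[2]
def cloud(p,m=None):
    z=p['z_map']; v,u=np.nonzero((z>0)&(m if m is not None else True)); zz=z[v,u]
    c=np.stack([(u-p['cx'])/p['fx']*zz,(v-p['cy'])/p['fy']*zz,zz],1); return c@p['cw'][:3,:3].T+p['cw'][:3,3]
def save(p,n): cv2.imwrite('pics/'+n+'.png',p['img'][:,:,::-1])
E
python3 - <<'E'
from h import *
np.set_printoptions(precision=1,suppress=True)
s,T=pose(); print(s); print(T)
ims=[]
for n in ['scene','side','wrist']:
    p=shot(n); ims.append(p['img'])
    print(n,'cam',p['cw'][:3,3])
    for t,z in [('lid',0),('lid_bar',47.5),('lid_lug',9),('grinder',0),('grinder_mouth',110),('notch_mark',111),('half_mark',111),('lock_mark',111),('timer',0),('jigger',0),('glass',0)]:
        for r in spotter.place_of(p,t)[:2]:
            print(t,np.array(r['point']),round(r['p'],2),at_z(p,r['point'],z))
    for t in ['lid','grinder','timer','jigger','glass']:
        for r in spotter.masks_of(p,t)[:1]:
            c=cloud(p,r['region']); print(t,r['box'],round(r['p'],2),np.percentile(c,[2,50,98],axis=0).ravel())
cv2.imwrite('pics/a.png',cv2.resize(np.hstack(ims[:2]),(1024,384))[:,:,::-1][:, :])
a=np.vstack([np.hstack(ims[:2]),np.hstack([ims[2],ims[2]*0])]); cv2.imwrite('pics/a.png',cv2.resize(a,(800,600),interpolation=cv2.INTER_AREA)[:,:,::-1])
E
```

```text
{'clock': 0.0, 'qpos': array([1.2, 0.3, 0. , 1.3, 0. , 1.4]), 'qvel': array([ 0., -0.,  0., -0.,  0., -0.]), 'joint_efforts': array([  0. , -48.1,  29.9,   0. ,   0. ,   0. ]), 'tool_pos': array([139.7, 557.3, 230.4]), 'orientation': array([ 0.1,  0.7, -0.1,  0.7]), 'force': array([-0.5,  0.4,  1.3]), 'wrist_torque': array([-0., -0.,  0.]), 'finger_gap': 85.42732754777343}
[[ -0.    0.2   1.  139.7]
 [ -0.    1.   -0.2 557.3]
 [ -1.   -0.   -0.  230.4]
 [  0.    0.    0.    1. ]]
scene cam [ -38.7 -524.7 1011. ]
lid [317.7 295.1] 0.9 [ 496.3 -276.     0. ]
lid_bar [323.2 283.5] 0.89 [ 506.3 -279.3   47.5]
lid_lug [327.  280.4] 0.92 [ 542.1 -271.7    9. ]
lid_lug [368.2 236.4] 0.6 [ 734.4 -278.5    9. ]
grinder [234.3 225.4] 0.84 [524.   36.9   0. ]
grinder_mouth [232.2 201.9] 0.73 [518.4  34.3 110. ]
notch_mark [246.1 188.2] 0.58 [579.8  38.5 111. ]
half_mark [253.5 198.8] 0.64 [563.5  -2.5 111. ]
lock_mark [245.7 210.6] 0.88 [518.5 -14.1 111. ]
timer [162.7 190.7] 0.69 [480.2 296.7  -0. ]
jigger [318.2 222.7] 0.53 [ 689.8 -140.8    0. ]
glass [371.1 234.7] 0.63 [ 751.8 -279.4    0. 
[... 912 characters left out ...]
 [526.6 -30.3 111. ]
timer [275.3 302.7] 0.91 [477.1 289.8   0. ]
jigger [241.1 199. ] 0.62 [ 684.5 -119.2    0. ]
glass [238.8 177. ] 0.87 [ 737.8 -265.4    0. ]
lid [292.7, 171.3, 312.5, 192.1] 0.65 [ 467.6 -295.4   -0.3  505.3 -269.5   24.6  544.8 -236.7   56.7]
grinder [260.2, 195.3, 297.1, 247.4] 0.73 [470.2  -2.7   4.4 517.9  77.2  78.4 570.8  95.2 109.5]
timer [260.8, 197.3, 296.4, 248.4] 0.63 [470.6  -2.4   5.1 517.5  77.5  77.4 571.4  95.1 109.4]
jigger [235.3, 173.7, 246.8, 199.8] 0.65 [ 677.8 -158.1   -0.2  692.9 -129.4   54.8  713.2 -117.4   77.6]
glass [232.9, 145.0, 244.3, 173.8] 0.64 [ 714.3 -344.2    0.3  735.5 -261.4   85.3  760.6 -249.   116.4]
wrist cam [ 61.6 577.4 373.7]
```

View pics/a.png

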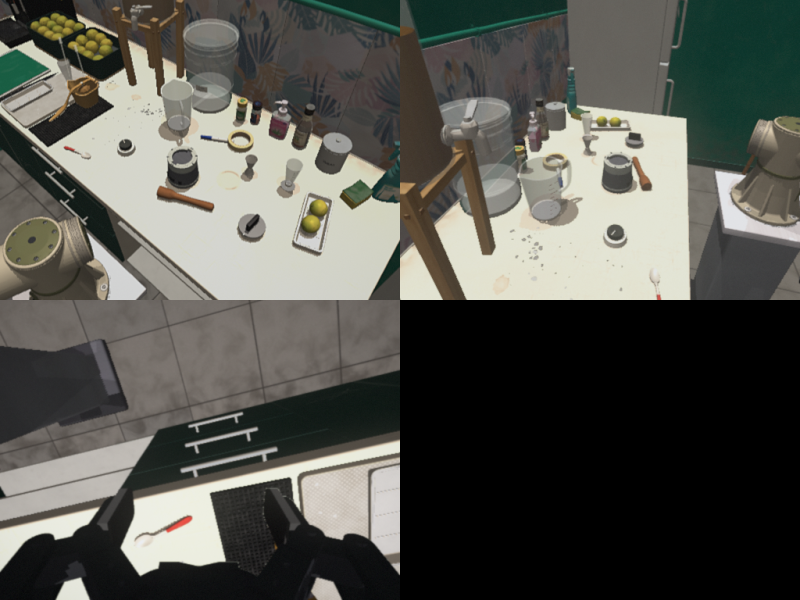

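The scene view shows the lid at about (250,227) in the composite and the grinder at about (182,165), with a pestle in front of it and a jug behind. The networks agree on the lid near (505,-279) and the grinder near (517,37). Next I'll get the bar yaw and the deltas for the first move.

```bash
cat >> h.py <<'E'
def plan(xyz,ydir=None,T=None):
    """print tool-axis delta in full-scale units, to TCP xyz, tool down, jaw axis along yaw ydir(rad, mod pi, nearest)"""
    if T is None: s,T=pose()
    Rt=T[:3,:3]; y0=np.arctan2(Rt[1,1],Rt[0,1])
    if ydir is None: ydir=y0
    ydir=y0+(ydir-y0+np.pi/2)%np.pi-np.pi/2
    x=np.array([0,0,-1.]); y=np.array([np.cos(ydir),np.sin(ydir),0]); z=np.cross(x,y)
    G=np.stack([x,y,z],1)
    d=Rt.T@(np.array(xyz)-T[:3,3])/50; r=R.from_matrix(Rt.T@G).as_rotvec()/0.08
    print('to',xyz,'yaw y now %.4f -> %.4f'%(y0,ydir),'d',d.round(3),'r',r.round(3))
    T2=np.eye(4);T2[:3,:3]=G;T2[:3,3]=xyz; return T2
def bar(p,zlo,zhi,ctr,rad=40):
    c=cloud(p); k=(c[:,2]>zlo)&(c[:,2]<zhi)&(np.hypot(*(c[:,:2]-ctr).T)<rad); c=c[k]
    (cx,w,a)=cv2.minAreaRect(c[:,:2].astype(np.float32)); m=c[:,:2].mean(0); e,v=np.linalg.eigh(np.cov((c[:,:2]-m).T)); ax=v[:,1]
    print('bar n',len(c),'rect',np.round(cx,1),np.round(w,1),round(a,1),'mean',m.round(1),'yaw deg',np.degrees(np.arctan2(ax[1],ax[0]))%180)
E
python3 - <<'E'
from h import *
for n in ['scene','side']:
    p=shot(n); bar(p,40,66,np.array([505,-278]))
T1=plan([470,230,260]); T2=plan([440,-230,260],None,T1);plan([505,-230,260],None,T2)
E
```

```text
bar n 159 rect [ 504.  -280.2] [15.2 54.9] 88.5 mean [ 502.2 -281.6] yaw deg 176.79574319958556
bar n 86 rect [ 505.9 -274.5] [55.5 19. ] 3.8 mean [ 505.8 -273.5] yaw deg 178.73399067255687
to [470, 230, 260] yaw y now 1.3250 -> 1.3250 d [-0.574 -4.751  7.998] r [-0.     0.001 -0.001]
to [440, -230, 260] yaw y now 1.3250 -> 1.3250 d [ 0.    -9.069  1.657] r [0. 0. 0.]
to [505, -230, 260] yaw y now 1.3250 -> 1.3250 d [0.    0.316 1.261] r [0. 0. 0.]
```

Emit:
send_rows --pt "-0.05 -0.4 0.67 0 0 0" --pt "-0.05 -0.4 0.67 0 0 0" --pt "-0.05 -0.4 0.67 0 0 0" --pt "-0.05 -0.4 0.67 0 0 0" --pt "-0.05 -0.4 0.67 0 0 0" --pt "-0.05 -0.4 0.67 0 0 0" --pt "-0.05 -0.4 0.67 0 0 0" --pt "-0.05 -0.4 0.67 0 0 0" --pt "-0.05 -0.4 0.67 0 0 0" --pt "-0.05 -0.4 0.67 0 0 0" --pt "-0.05 -0.4 0.67 0 0 0" --pt "-0.05 -0.4 0.67 0 0 0"

```text
clock: 3.85
tool_pos: [472.5, 225.9, 261.6]
orientation: [0.087, 0.702, -0.087, 0.702]
force: [0.5, 0.1, -0.1]
finger_gap: 85.5
```

Emit:
send_rows --pt "0 -0.76 0.14 0 0 0" --pt "0 -0.76 0.14 -0.3 0 0" --pt "0 -0.76 0.14 -0.3 0 0" --pt "0 -0.76 0.14 -0.3 0 0" --pt "0 -0.76 0.14 -0.3 0 0" --pt "0 -0.76 0.14 -0.3 0 0" --pt "0 -0.76 0.14 -0.3 0 0" --pt "0 -0.76 0.14 -0.3 0 0" --pt "0 -0.76 0.14 -0.3 0 0" --pt "0 -0.76 0.14 -0.3 0 0" --pt "0 -0.76 0.14 -0.3 0 0" --pt "0 0 0 0 0 0"

```text
clock: 5.05
tool_pos: [486.7, -200.8, 260.7]
orientation: [0.003, 0.707, -0.004, 0.707]
force: [0.0, 0.9, -0.3]
finger_gap: 85.9
```

Run:
```python
from h import *
np.set_printoptions(precision=1,suppress=True)
s,T=pose(); print(s['qpos'].round(2),s['tool_pos'],s['clock'])
p=shot('wrist'); save(p,'b')
print(p['cw'])
for t,z in [('lid_bar',47.5),('lid_lug',9),('lid',0),('grinder_mouth',110),('notch_mark',111),('half_mark',111),('lock_mark',111)]:
    for r in spotter.place_of(p,t)[:2]: print(t,np.array(r['point']),round(r['p'],2),at_z(p,r['point'],z))
bar(p,40,66,np.array([505,-278]))
plan([505,-278,160],np.pi/2)
```

```text
[-0.5  0.2 -0.   1.3 -0.  -0.5] [ 486.7 -200.8  260.7] 5.05
[[   0.     0.9    0.3  405.9]
 [   1.    -0.    -0.  -200.2]
 [  -0.     0.3   -0.9  403.1]
 [   0.     0.     0.     1. ]]
lid_bar [192.3 173.2] 0.74 [ 511.1 -280.4   47.5]
lid_lug [201.8 186. ] 0.64 [ 541.8 -276.9    9. ]
lid [198.4 161.2] 0.84 [ 507.4 -281.     0. ]
grinder_mouth [476.6 199.6] 0.94 [525.6  39.1 110. ]
notch_mark [465.2 239.9] 0.91 [574.3  36.9 111. ]
half_mark [437.2 233. ] 0.86 [565.2   3.6 111. ]
half_mark [467.1 240.8] 0.2 [575.4  39.4 111. ]
lock_mark [434.3 199.9] 0.6 [525.1  -7.2 111. ]
lock_mark [434.6 229.1] 0.35 [560.3  -0.3 111. ]
bar n 587 rect [ 508.6 -279.3] [14.4 54.7] 87.7 mean [ 506.9 -277.8] yaw deg 177.5443571307528
to [505, -278, 160] yaw y now 1.5666 -> 1.5708 d [ 2.  -1.6  0.4] r [-0.1  0.   0. ]
```

View pics/b.png

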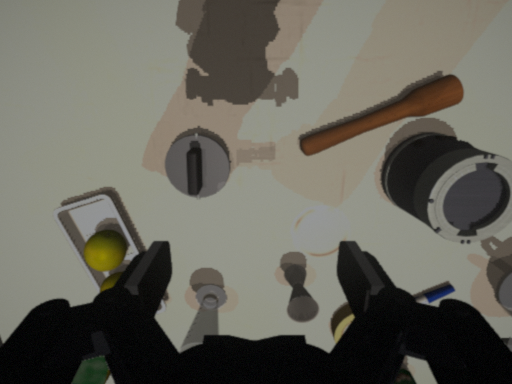

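The lid shows at (197,165), with its bar pointing down the image (world x, yaw about -2.4°). The grinder is at (476,200). I'll move over the lid and check from nearer.

Emit:
send_rows --pt "0.4 -0.4 0.1 0.1 0 0" --pt "0.4 -0.4 0.1 0.1 0 0" --pt "0.4 -0.4 0.1 0.1 0 0" --pt "0.4 -0.37 0.1 0.1 0 0" --pt "0.4 0 0.04 0.05 0 0" --pt "0.4 0 0 0 0 0" --pt "0 0 0 0 0 0"

```text
clock: 6.15
tool_pos: [505.2, -273.6, 138.5]
orientation: [0.016, 0.709, -0.013, 0.705]
force: [-0.6, 0.1, -0.4]
finger_gap: 85.6
```

Run:
```python
from h import *
np.set_printoptions(precision=1,suppress=True)
s,T=pose(); print(s['tool_pos'],s['clock'])
p=shot('wrist'); save(p,'c')
for t,z in [('lid_bar',47.5),('lid',0)]:
    for r in spotter.place_of(p,t)[:2]: print(t,np.array(r['point']),round(r['p'],2),at_z(p,r['point'],z))
bar(p,52,66,np.array([507,-279])); bar(p,42,66,np.array([507,-279]))
c=cloud(p); k=np.hypot(*(c[:,:2]-[507,-279]).T)<40; print(np.percentile(c[k,2],[1,50,99]))
for h in (24.5,):
  k=(abs(c[:,2]-25.5)<3)&(np.hypot(*(c[:,:2]-[507,-279]).T)<70); print(cv2.minEnclosingCircle(c[k,:2].astype(np.float32)))
plan([508.5,-279.3,29],np.pi/2-0.042)
```

```text
[ 505.2 -273.6  138.5] 6.15
lid_bar [246.8 192.5] 0.61 [ 510.4 -280.    47.5]
lid [248.8 175.3] 0.82 [ 509.4 -278.9    0. ]
bar n 1061 rect [ 508.8 -279.6] [13.3 55.2] 87.7 mean [ 507.  -279.3] yaw deg 177.79696454141845
bar n 1102 rect [ 508.7 -279.6] [13.3 55.3] 87.6 mean [ 506.  -279.2] yaw deg 177.7362728768938
[ 24.2 217.5 233. ]
((509.3779296875, -280.2237548828125), 46.42361831665039)
to [508.5, -279.3, 29] yaw y now 1.5298 -> 1.5288 d [ 2.3 -0.1  0. ] r [0. 0. 0.]
```

View pics/c.png

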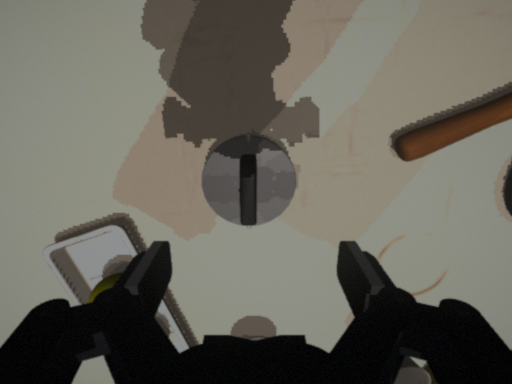

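Bar at (248,188), centred and axis-aligned; centre (508.8,-279.6). Descending to grip.

Emit:
send_rows --pt "0.3 -0.12 0.07 0 0 0" --pt "0.4 0 0 0 0 0" --pt "0.4 0 0 0 0 0" --pt "0.4 0 0 0 0 0" --pt "0.4 0 0 0 0 0" --pt "0.25 0 0 0 0 0" --pt "0 0 0 0 0 0" --pt "0 0 0 0 0 0"

```text
clock: 7.1
tool_pos: [510.3, -281.8, 34.1]
orientation: [0.015, 0.707, -0.015, 0.707]
force: [1.0, -0.5, 0.9]
finger_gap: 85.9
```

```bash
python3 -c "
from h import *
s,T=pose(); print(s['tool_pos'],s['force'].round(1),s['clock']); plan([508.7,-279.6,29],np.pi/2-0.041)"
```

```text
[ 510.2676692  -281.82835855   34.08759537] [ 1.  -0.5  0.9] 7.1
to [508.7, -279.6, 29] yaw y now 1.5290 -> 1.5298 d [ 0.102  0.043 -0.033] r [-0.01   0.005  0.002]
```

Emit:
send_rows --pt "0.1 0.04 -0.03 0 0 0" --pt "0 0 0 0 0 0" --pt "0 0 0 0 0 0"

```text
clock: 7.4
tool_pos: [508.7, -279.6, 29.3]
orientation: [0.015, 0.707, -0.015, 0.707]
force: [-0.7, -0.1, 0.4]
finger_gap: 85.0
```

Emit:
send_rows --pt "0 0 0 0 0 0" --pt "0 0 0 0 0 0" --pt "0 0 0 0 0 0" --pt "0 0 0 0 0 0" --pt "0 0 0 0 0 0" --pt "0 0 0 0 0 0" --pt "0 0 0 0 0 0" --pt "0 0 0 0 0 0" --jaw -1

```text
clock: 8.2
tool_pos: [508.6, -279.6, 28.8]
orientation: [0.015, 0.707, -0.015, 0.707]
force: [-0.1, 0.1, 0.8]
finger_gap: 13.2
```

Gripped (13.2 mm gap). Lifting, then checking obstacle heights around the grinder.

Emit:
send_rows --pt "-0.3 0 0 0 0 0" --pt "-0.6 0 0 0 0 0" --pt "-0.8 0 0 0 0 0" --pt "-0.8 0 0 0 0 0" --pt "-0.8 0 0 0 0 0" --pt "-0.8 0 0 0 0 0" --pt "-0.5 0 0 0 0 0"

```text
clock: 8.9
tool_pos: [509.0, -279.8, 261.9]
orientation: [0.014, 0.706, -0.015, 0.708]
force: [-0.5, -0.5, -1.7]
finger_gap: 13.5
```

Run:
```python
from h import *
s,T=pose(); print(s['tool_pos'],s['force'],s['finger_gap'])
for n in ['scene','side']:
    c=cloud(shot(n)); k=(c[:,0]>380)&(c[:,0]<760)&(c[:,1]>-220)&(c[:,1]<200)&(c[:,2]>120); c=c[k]
    # height map 60mm cells
    for x in range(380,760,60): print(n,x,[int(c[(c[:,0]>=x)&(c[:,0]<x+60)&(c[:,1]>=y)&(c[:,1]<y+60),2].max(initial=0)) for y in range(-220,200,60)])
plan([600,39,270],np.pi/2)
```

```text
[ 508.98593738 -279.8152977   261.91041887] [-0.46919683 -0.45964699 -1.65449391] 13.521487409895535
scene 380 [755, 754, 0, 0, 0, 0, 0]
scene 440 [748, 0, 0, 0, 0, 0, 0]
scene 500 [357, 0, 0, 0, 0, 0, 0]
scene 560 [0, 0, 0, 0, 0, 0, 0]
scene 620 [0, 0, 0, 0, 0, 0, 177]
scene 680 [0, 0, 0, 0, 0, 0, 180]
scene 740 [0, 0, 0, 0, 0, 0, 177]
side 380 [0, 0, 0, 0, 0, 0, 0]
side 440 [602, 0, 0, 0, 0, 0, 0]
side 500 [585, 0, 0, 0, 0, 0, 0]
side 560 [0, 0, 0, 0, 0, 0, 0]
side 620 [0, 0, 0, 0, 0, 0, 176]
side 680 [0, 0, 0, 0, 0, 0, 178]
side 740 [0, 0, 0, 0, 0, 0, 176]
to [600, 39, 270] yaw y now 1.5290 -> 1.5708 d [-0.158  6.461  1.531] r [-0.522  0.074  0.051]
```

Emit:
send_rows --pt "0 0.65 0.15 -0.05 0 0" --pt "0 0.65 0.15 -0.05 0 0" --pt "0 0.65 0.15 -0.05 0 0" --pt "0 0.65 0.15 -0.05 0 0" --pt "0 0.65 0.15 -0.05 0 0" --pt "0 0.65 0.15 -0.05 0 0" --pt "0 0.65 0.15 -0.05 0 0" --pt "0 0.65 0.15 -0.05 0 0" --pt "0 0.65 0.15 -0.05 0 0" --pt "0 0.6 0.15 -0.07 0 0" --pt "0 0 0 0 0 0" --pt "0 0 0 0 0 0"

```text
clock: 10.2
tool_pos: [590.5, 41.7, 256.9]
orientation: [-0.001, 0.708, 0.0, 0.706]
force: [0.4, -0.4, -1.3]
finger_gap: 13.6
```

```bash
cat > g.py <<'E'
from h import *
import sys
np.set_printoptions(precision=1,suppress=True)
s,T=pose(); print(s['tool_pos'],s['clock'],s['force'])
p=shot('wrist'); save(p,sys.argv[1]); print(p['fx'],p['cw'][:3,3])
for t,z in [('grinder_mouth',110),('notch_mark',111),('half_mark',111),('lock_mark',111),('lid_bar',s['tool_pos'][2]+19)]:
    for r in spotter.place_of(p,t)[:3]: print(t,np.array(r['point']),round(r['p'],2),at_z(p,r['point'],z))
c=cloud(p); k=(abs(c[:,2]-111)<4)&(np.hypot(*(c[:,:2]-[522,38]).T)<65); q=c[k]
print('collar z',np.median(q[:,2]),len(q)); print(cv2.minEnclosingCircle(q[:,:2].astype(np.float32)))
h=q[:,2]-np.median(q[:,2]);
E
python3 g.py d
```

```text
[590.5  41.7 256.9] 10.2 [ 0.4 -0.4 -1.3]
290.99203766089727 [510.1  41.3 399.6]
grinder_mouth [252.1 103.8] 0.71 [525.9  39.5 110. ]
grinder_mouth [ 52.6 244.9] 0.25 [ 679.9 -185.9  110. ]
half_mark [213.5 140.1] 0.68 [560.8   1.  111. ]
lock_mark [201.8 101.5] 0.78 [523.8  -8.5 111. ]
lid_bar [254.2 258.5] 0.57 [590.1  41.4 275.9]
collar z 109.85628409717822 4632
((527.099365234375, 37.87364196777344), 52.876102447509766)
```

View pics/d.png

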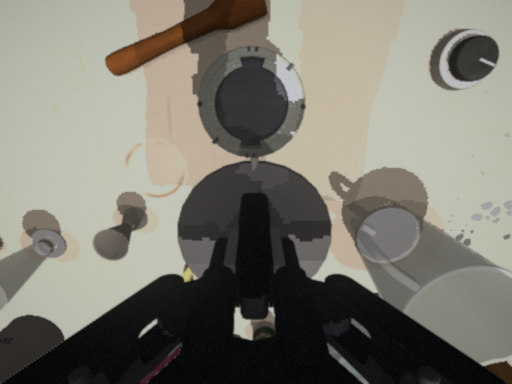

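Wrist view: collar centred at about (252,102), notches at about (253,62) and (253,145), held lid square in the fingers. I'll rectify it to fit centre and yaw.

```bash
cat > ortho.py <<'E'
from h import *
import sys
from scipy.optimize import least_squares
p=shot('wrist'); S=5; W=65
cx0,cy0=526.5,38.7
g=np.arange(-W,W,1/S); X,Y=np.meshgrid(g,g,indexing='ij') # rows = x, cols = y
P=np.stack([X+cx0,Y+cy0,np.full_like(X,110.)],-1)
C=(P-p['cw'][:3,3])@p['cw'][:3,:3]; u=(C[...,0]/C[...,2]*p['fx']+p['cx']).astype(np.float32); v=(C[...,1]/C[...,2]*p['fy']+p['cy']).astype(np.float32)
o=cv2.remap(p['img'],u,v,cv2.INTER_LINEAR); cv2.imwrite('pics/'+sys.argv[1]+'.png',o[:,:,::-1])
z=cv2.remap(p['z_map'],u,v,cv2.INTER_NEAREST); dz=C[...,2]-z   # negative: deeper than collar top
np.save('o.npy',np.dstack([dz,o.mean(-1)]))
def edges(deep,rlo,rhi,c):
    th=np.radians(np.arange(0,360,2)); out=[]
    for t in th:
        r=np.arange(rlo,rhi,.2); i=np.round((c[0]-cx0+r*np.cos(t)+W)*S).astype(int); j=np.round((c[1]-cy0+r*np.sin(t)+W)*S).astype(int)
        d=dz[i,j]<-4
        d=d if deep else ~d   # deep: outer edge (first deep), else mouth (first non deep)
        out.append(r[np.argmax(d)] if d.any() else np.nan)
    return th,np.array(out)
c=np.array([cx0,cy0])
for name,deep,lo,hi,rr in [('outer',1,44,58,52),('mouth',0,25,48,35.5)]:
    th,r=edges(deep,lo,hi,c); k=~np.isnan(r)&(abs(r-np.nanmedian(r))<2.5)
    q=np.stack([c[0]+r*np.cos(th),c[1]+r*np.sin(th)],1)[k]
    f=least_squares(lambda a:np.hypot(*(q-a[:2]).T)-a[2],[*c,rr],loss='soft_l1'); print(name,f.x.round(2),k.sum())
    if name=='outer': cen=f.x[:2]
    else:
        big=np.degrees(th[(r>38.5)]); print('notch deg',big)
# yaw by template: deep fraction of notch shape at radius 37..42
yaws=np.radians(np.arange(-12,12.1,.25)); best=[]
for yv in yaws:
    s=0
    for sx in (1,-1):
        a,b=np.meshgrid(np.arange(37.5,42,.4),np.arange(-18,18,.4)); a=a*sx
        i=np.round((cen[0]-cx0+a*np.cos(yv)-b*np.sin(yv)+W)*S).astype(int); j=np.round((cen[1]-cy0+a*np.sin(yv)+b*np.cos(yv)+W)*S).astype(int)
        s+=np.mean((dz[i,j]<-4)==(abs(b)<10.5))
    best.append(s/2)
best=np.array(best); k=best>best.max()-.02; print('yaw deg',np.degrees(yaws[k].mean()),best.max())
E
python3 ortho.py e
```

```text
outer [526.99  37.99  51.6 ] 176
mouth [526.95  37.99  35.28] 150
notch deg [  0.   2.   6.   8.  10. 166. 168. 170. 172. 174. 176. 178. 180. 184.
 186. 188. 190. 192. 344. 346. 348. 350. 352. 354. 356. 358.]
yaw deg -1.5 0.9435185185185184
```

View pics/e.png

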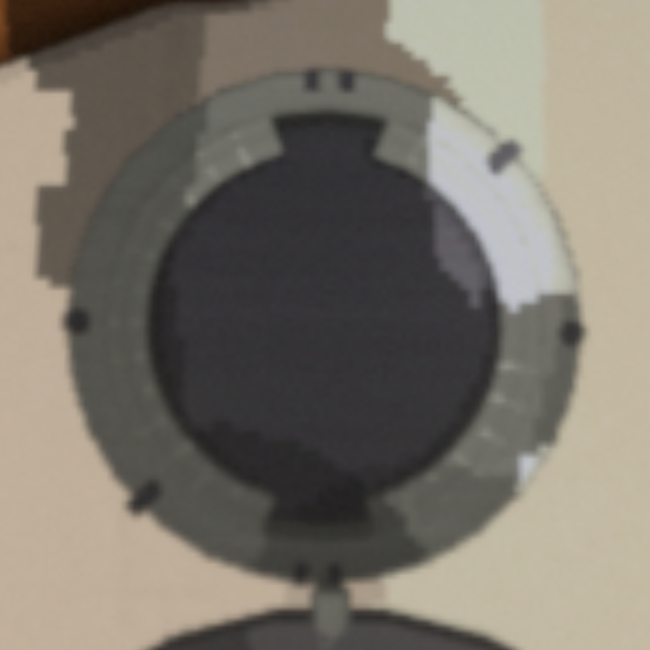

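Ortho view: lock studs at (77,321) and (572,333), ribs at (329,80) and (318,573), half marks at (504,157) and (145,497). That puts the collar centre at about (526.9,38.4) and its yaw at about -1.35°. Next, a check of the held lid's offset in the tool.

Run:
```python
from h import *
np.set_printoptions(precision=2,suppress=True)
s,T=pose(); p=shot('wrist'); 
c=cloud(p); t=(c-T[:3,3])@T[:3,:3]   # tool coords: x down
k=(abs(t[:,0]-3.3)<4)&(np.hypot(t[:,1],t[:,2])<60); q=t[k][:,1:]
print('plate pts',len(q),q.min(0),q.max(0),np.median(t[k,0]))
e=q[np.hypot(*q.T)>30]; 
# rim circle through extremes: per-angle max radius
a=np.degrees(np.arctan2(e[:,0],-e[:,1])); pts=[]
for b in range(-80,81,5):
    m=abs(a-b)<2.5
    if m.any(): pts.append(e[m][np.argmax(np.hypot(*e[m].T))])
pts=np.array(pts)
from scipy.optimize import least_squares
f=least_squares(lambda z:np.hypot(*(pts-z[:2]).T)-44,[0,0],loss='soft_l1',f_scale=.5); print('lid centre in tool y,z',f.x,len(pts))
k=(abs(t[:,0]+29.7)<4)&(abs(t[:,1])<12)&(abs(t[:,2])<35); print('bar top',k.sum(),t[k].min(0),t[k].max(0))
o=(p['cw'][:3,3]-T[:3,3])@T[:3,:3]
for uv in [(254,161)]:
    w=at_z(p,uv,s['tool_pos'][2]-3.3); print('pointer tool',(w-T[:3,3])@T[:3,:3])
plan([526.9,38.4,152],np.radians(88.65))
```

```text
plate pts 10134 [-44.66 -46.02] [42.91 27.63] 3.4279225497216714
lid centre in tool y,z [-0.63  0.67] 33
bar top 3336 [-33.69 -11.92 -28.17] [-25.71  11.94  28.2 ]
pointer tool [  3.3   -0.37 -43.99]
to [526.9, 38.4, 152] yaw y now 1.5694 -> 1.5472 d [ 2.14 -0.04 -1.29] r [ 0.28  0.   -0.  ]
```

Emit:
send_rows --pt "0.1 0 -0.22 0.05 0 0" --pt "0.2 -0.01 -0.3 0.07 0 0" --pt "0.3 -0.01 -0.3 0.07 0 0" --pt "0.4 -0.01 -0.27 0.07 0 0" --pt "0.4 0 -0.2 0.02 0 0" --pt "0.4 0 0 0 0 0" --pt "0.3 0 0 0 0 0" --pt "0 0 0 0 0 0" --pt "0 0 0 0 0 0" --pt "0 0 0 0 0 0"

```text
clock: 11.6
tool_pos: [527.5, 40.0, 154.9]
orientation: [0.008, 0.706, -0.008, 0.708]
force: [-0.5, -0.2, -1.2]
finger_gap: 13.0
```

Run:
```python
from h import *
s,T=pose(); print(s['tool_pos'],s['qpos'].round(2),s['force'],s['clock']); plan([526.9,38.8,134],np.radians(88.65))
```

```text
[527.54351591  40.0323668  154.91995085] [-0.08  0.26 -0.22  1.09  0.   -0.05] [-0.45976078 -0.22001244 -1.1879441 ] 11.6
to [526.9, 38.8, 134] yaw y now 1.5480 -> 1.5472 d [ 0.418 -0.025 -0.013] r [0.009 0.023 0.   ]
```

Emit:
send_rows --pt "0.1 -0.025 -0.013 0 0 0" --pt "0.15 0 0 0 0 0" --pt "0.15 0 0 0 0 0" --pt "0 0 0 0 0 0" --pt "0 0 0 0 0 0"

```text
clock: 12.1
tool_pos: [525.7, 39.0, 133.3]
orientation: [0.008, 0.707, -0.008, 0.707]
force: [-0.2, -0.2, -1.8]
finger_gap: 13.2
```

Run:
```python
from h import *
s,T=pose(); print(s['tool_pos'],s['force'],s['wrist_torque'],s['clock']); plan([526.9,38.8,124],np.radians(88.65))
a=shot('scene'); b=shot('side'); 
r=[cv2.resize(a['img'][160:260,185:285],(400,400),interpolation=2),cv2.resize(b['img'][150:250,230:330],(400,400),interpolation=2)]
cv2.imwrite('pics/f.png',np.hstack(r)[:,:,::-1])
```

```text
[525.69627264  39.03275799 133.32135202] [-0.15259356 -0.20534492 -1.84266671] [-0.04744043 -0.01183472 -0.03621627] 12.1
to [526.9, 38.8, 124] yaw y now 1.5482 -> 1.5472 d [ 0.186 -0.004  0.024] r [ 0.013 -0.013 -0.001]
```

View pics/f.png

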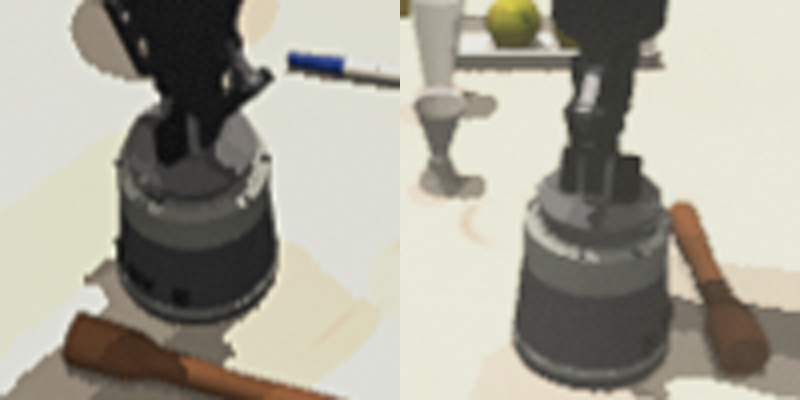

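Both outside views show the lid centred over the collar (about (190,150) left, (600,200) right). Lowering with force checks.

Emit:
send_rows --pt "0.08 0 0.024 0 0 0" --pt "0.06 0 0 0 0 0" --pt "0 0 0 0 0 0" --pt "0 0 0 0 0 0"

```text
clock: 12.6
tool_pos: [527.6, 38.9, 127.1]
orientation: [0.008, 0.707, -0.008, 0.707]
force: [0.1, -0.1, 0.9]
finger_gap: 12.8
```

Emit:
send_rows --pt "0.04 0 0 0 0 0" --pt "0.04 0 0 0 0 0" --pt "0 0 0 0 0 0" --pt "0 0 0 0 0 0"

```text
clock: 13.0
tool_pos: [527.6, 38.9, 123.1]
orientation: [0.008, 0.707, -0.008, 0.707]
force: [0.2, -0.4, 2.7]
finger_gap: 13.1
```

Emit:
send_rows --pt "0.04 0 0 0 0 0" --pt "0.03 0 0 0 0 0" --pt "0 0 0 0 0 0" --pt "0 0 0 0 0 0"

```text
clock: 13.4
tool_pos: [527.6, 38.9, 119.5]
orientation: [0.008, 0.707, -0.008, 0.707]
force: [0.8, 0.5, 4.1]
finger_gap: 13.1
```

Emit:
send_rows --pt "0.02 0 0 0 0 0" --pt "0 0 0 0 0 0" --pt "0 0 0 0 0 0"

```text
clock: 13.7
tool_pos: [527.7, 39.0, 119.3]
orientation: [0.008, 0.707, -0.008, 0.708]
force: [-0.5, 0.2, 10.1]
finger_gap: 13.2
```

Home: the force stepped from 4 to 10 N at TCP z 119.3, as predicted. Starting the clockwise turn.

Emit:
send_rows --pt "0 0 0 0.3 0 0" --pt "0 0 0 0.4 0 0" --pt "0 0 0 0.4 0 0" --pt "0 0 0 0.4 0 0" --pt "0 0 0 0.4 0 0" --pt "0 0 0 0.4 0 0" --pt "0 0 0 0 0 0"

```text
clock: 14.4
tool_pos: [527.7, 38.5, 119.3]
orientation: [0.073, 0.703, -0.074, 0.704]
force: [-0.7, -1.0, 9.6]
finger_gap: 13.0
```

Run:
```python
from h import *
s,T=pose(); print(s['tool_pos'],s['force'],s['wrist_torque'],s['finger_gap']); plan([527.3,38.9,119.2],np.radians(43.65))
p=shot('wrist'); t=(cloud(p)-T[:3,3])@T[:3,:3]
k=(t[:,0]<-24)&(t[:,0]>-35)&(abs(t[:,1])<9)&(abs(t[:,2])<40); q=t[k][:,1:]; print(cv2.minAreaRect(q.astype(np.float32)))
```

```text
[527.72074321  38.5147402  119.28164893] [-0.74141694 -1.00948034  9.61241716] [-0.25137435  0.19355632  0.01623784] 12.953292885903092
to [527.3, 38.9, 119.2] yaw y now 1.3633 -> 0.7618 d [ 0.002  0.006 -0.01 ] r [7.518e+00 2.200e-02 1.000e-03]
((-0.5629324913024902, 0.008516311645507812), (17.95092010498047, 55.71357727050781), 3.5012967586517334)
```

Turning smoothly with the downward push steady; continuing.

Emit:
send_rows --pt "0 0 0 0.5 0 0" --pt "0 0 0 0.6 0 0" --pt "0 0 0 0.6 0 0" --pt "0 0 0 0.6 0 0" --pt "0 0 0 0.6 0 0" --pt "0 0 0 0.6 0 0" --pt "0 0 0 0.6 0 0" --pt "0 0 0 0.6 0 0" --pt "0 0 0 0.5 0 0" --pt "0 0 0 0.4 0 0" --pt "0 0 0 0 0 0" --pt "0 0 0 0 0 0"

```text
clock: 15.65
tool_pos: [527.3, 38.2, 119.3]
orientation: [0.227, 0.669, -0.228, 0.67]
force: [-1.9, -1.9, 10.9]
finger_gap: 12.7
```

Run:
```python
from h import *
s,T=pose(); print(s['tool_pos'],s['force'],s['wrist_torque'],s['finger_gap'],s['clock']); plan([527.3,38.9,119.2],np.radians(43.65))
```

```text
[527.30782624  38.18869626 119.29795459] [-1.92434039 -1.92969414 10.91437074] [-0.51599544  0.45687733  0.0985643 ] 12.74111797680164 15.65
to [527.3, 38.9, 119.2] yaw y now 0.9156 -> 0.7618 d [ 0.002  0.011 -0.009] r [1.922 0.02  0.009]
```

Emit:
send_rows --pt "0 0 0 0.5 0 0" --pt "0 0 0 0.5 0 0" --pt "0 0 0 0.5 0 0" --pt "0 0 0 0.4 0 0" --pt "0 0 0 0 0 0" --pt "0 0 0 0 0 0" --pt "0 0 0 0 0 0"

```text
clock: 16.35
tool_pos: [527.3, 38.4, 119.3]
orientation: [0.277, 0.65, -0.278, 0.651]
force: [-2.1, -1.1, 10.6]
finger_gap: 13.0
```

Run:
```python
from h import *
s,T=pose(); print(s['tool_pos'],s['force'],s['wrist_torque'],s['finger_gap'],s['clock']); plan([527.3,38.9,119.2],np.radians(43.65))
p=shot('wrist'); C=p['cw']
cv2.imwrite('pics/g.png',cv2.resize(p['img'][100:384,110:400],(580*13//10,568*13//13),interpolation=2)[:,:,::-1])
# ortho at plate top height z=116 around grinder
g=np.arange(-62,62,.25); X,Y=np.meshgrid(g,g,indexing='ij'); P=np.stack([X+526.9,Y+38.5,np.full_like(X,112.)],-1)
c=(P-C[:3,3])@C[:3,:3]; o=cv2.remap(p['img'],(c[...,0]/c[...,2]*p['fx']+p['cx']).astype(np.float32),(c[...,1]/c[...,2]*p['fy']+p['cy']).astype(np.float32),1)
cv2.imwrite('pics/g.png',np.hstack([o,cv2.resize(p['img'],(300,225)) if 0 else cv2.copyMakeBorder(cv2.resize(p['img'],(304,228)),0,496-228,0,0,0)])[:,:,::-1])
```

```text
[527.3204484   38.35986411 119.28005104] [-2.09202218 -1.12480257 10.62106063] [-0.40667567  0.42688198  0.04142942] 13.038453240994006 16.35
to [527.3, 38.9, 119.2] yaw y now 0.7638 -> 0.7618 d [ 0.002  0.007 -0.008] r [0.025 0.017 0.004]
```

View pics/g.png

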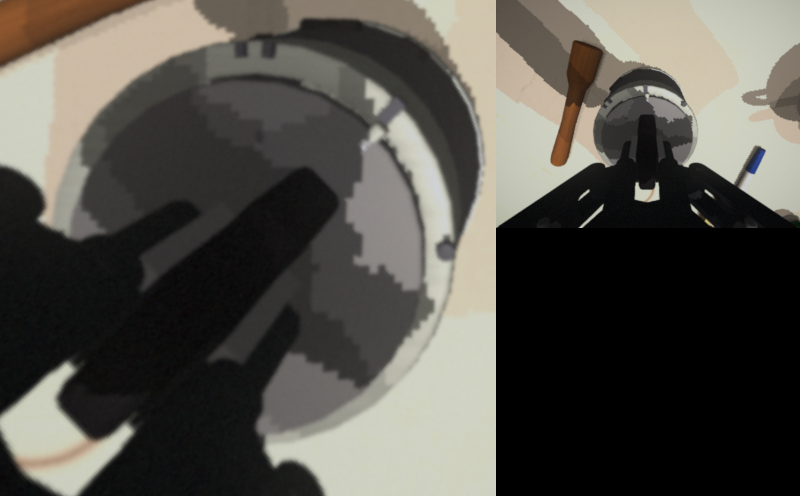

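The bar points at the half mark (mark at (387,110); bar axis about 46.7° against the mark line's 46.5°). A quick zoom on pointer and mark confirms before handing in.

Run:
```python
from h import *
o=cv2.imread('pics/g.png')[60:200,300:470]; cv2.imwrite('pics/i.png',cv2.resize(o,None,fx=4,fy=4,interpolation=2))
p=shot('wrist'); s,T=pose(); c=cloud(p)
for z in [(108.5,111.5),(114,118)]:
    k=(c[:,2]>z[0])&(c[:,2]<z[1])&(np.hypot(c[:,0]-527,c[:,1]-38.6)<53); print(z,k.sum(),np.median(c[k,2]))
t=(c-T[:3,3])@T[:3,:3]; k=(t[:,0]<-26)&(t[:,0]>-33)&(abs(t[:,1])<8)&(t[:,2]<-5)&(t[:,2]>-27)
print('bar angle in tool deg',np.degrees(np.polyfit(t[k,2],t[k,1],1)[0]),'bar top z',np.median(c[k,2]))
for n in ('lid_lug','half_mark'):
    for r in spotter.place_of(p,n)[:2]:
        w=at_z(p,r['point'],99.5 if n=='lid_lug' else 111); print(n,round(r['p'],2),w.round(1),np.degrees(np.arctan2(w[1]-38.6,w[0]-526.9)).round(1))
```

```text
(108.5, 111.5) 4329 109.79111114388652
(114, 118) 9992 115.84217180583273
bar angle in tool deg -1.6957723809669596 bar top z 148.61262386886247
```

View pics/i.png

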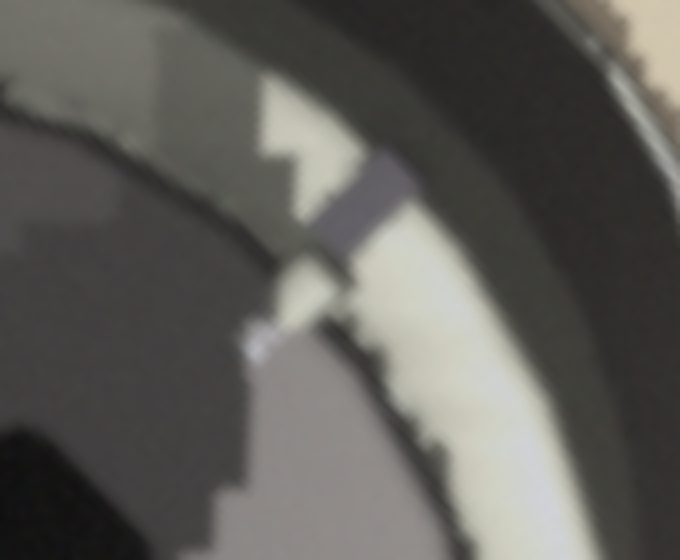

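```bash
python3 -c "
from h import *
s,T=pose(); print(s['tool_pos'],s['force'],s['finger_gap'],s['clock']); print(close_job())"
```

```text
[527.29820991  38.36685216 119.28649925] [-2.10474765 -2.36312111 11.00044108] 13.357097554952947 16.55
the job is handed in; nothing more can be done
None
```

The lid is fitted, pressed fully home and turned clockwise to the halfway marks. I handed the job in at 16.6 s with the gripper still holding it there.

- **Seating:** the downward force stepped from 4 to 10 N at TCP height 119.3 mm, which is the predicted home height. It stayed there through the turn, with a steady push of about 11 N. Depth readings put the plate top at 115.8 mm, about 6 mm above the collar, which matches a plate lying flat on it.
- **Angle:** the tool turned 45° (jaw yaw within 0.1° of its target). In the wrist picture the bar lies within about 0.5° of the halfway line.
- **Checks that disagreed or failed:**
  - In the close-up, the lid's pointer read about 1.5° past the mark.
  - A noisy depth fit put the bar 1.7° off the tool axis.
  - In the last picture the networks did not find the lug or the halfway mark.
  - I judged these small next to the 45° still left before the lock, so I made no correction.
- **Bystanders:** the arm's path stayed clear of the timer, the jigger and the glass, but I did not re-measure their positions at the end.

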